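Re-clamp a probe transmitter hole up and hold its recessed reset button with a stylus

ROBOT

A 6-joint arm with a two-finger parallel gripper is mounted at the origin on the work surface. World frame = base frame: x ahead of the robot, y to its left, z up, the work surface at z = 0. Lengths are in m, angles in degrees, forces in N, time in s.
With the tool pointing down it reaches from about 0.4 to 0.825 m from the base axis. Payload 7 kg.
Tool frame: the origin (TCP) lies midway between the tips of the shut fingers; the grasp point (between the pads) lies 19 mm behind it; z points along the fingers, y is the line along which they close (so a half turn about z gives the same grasp; the last joint's range is limited). The gripper opens to 88 mm and grips with 3 to 60 N. Pads are 19 mm wide; open, the fingers measure 130 mm over their backs; the gripper's body (78 mm by 193 mm) begins 47 mm behind the grasp point.
Start: joints at [81.48, 20.546, 0.682, 0, -70.136, -16.507], TCP at [0.286, 0.612, 0.227] pointing down, gripper open.
Joint ranges: [-176.03, 176.03], [-82.01, 121.73], [-58.28, 71.71], [-173.87, 95.51], [-174.79, -0.11], [-173.66, 173.66]. Speed limits (degrees/s): [136.94, 136.94, 172.46, 180, 180, 180].

INTERFACE

Orientations are given as [roll, pitch, yaw] about the fixed x, y, z axes, in that order (R = Rz(yaw) Ry(pitch) Rx(roll)).
In Python, from plant import r gives the robot as it stands. The module is installed in compiled form; this text tells all that it offers.
- The arm moves only by the tool play_rows, never from a script. Its argument "rows" is a list of rows, each an object with "slide": the shift along the tool's x, y, z as a fraction of full scale, a list of three; "delta_rot": the turn, a rotation vector about the tool's x, y, z as a fraction of full scale, a list of three; "fingers": the opening, from -1 (shut) to 1 (fully open). In form: [{"slide": [x, y, z], "delta_rot": [rx, ry, rz], "fingers": fingers}, ...]. A call has 1 to 8 rows; each row shifts and turns the commanded pose from where the row before left it, along the tool's axes as they then stand; what a row does not reach is not made up. Full scale, the value 1, is 0.15 m for a shift and 0.08 rad for a turn. A row lasts 1/8 s, in which the tool goes at most 62.5 mm and 10.7 degrees, less where a joint would pass 70% of its speed; a pose out of reach is approached as far as the arm can. A call with a number of a shift or a turn outside -1 to 1 is refused whole. A call with a gripper value outside its range is refused whole. The fingers move at their own pace and stop on an object; "squeeze" is the grip in N (left out, the last holds). Time passes only in rows, so rows that do not move let the fingers close. It gives the time, the measured TCP pose, the force, the opening and the grip force at its end, in the units of the state.
- r.get_state(): the state, without advancing time (a new reading comes with each control period).
- r.capture(name): name is "side" or "top" or "wrist"; returns a dict with "image" (400x640x3 uint8, blue, green, red), "fx", "fy", "cx", "cy" (pixels), "R" (3x3) and "t" (3): a world point X has camera coordinates R X + t; the wrist camera has in their place "T_tool_cam" (4x4, takes a point from camera to tool coordinates, whose origin is the TCP and whose axes are the flange's). Camera axes: x right, y down, z forward; pixel columns grow to the right and rows downward; lengths in m; the calibration is good to about 2 mm. A picture is of the moment at which its call begins: read the wrist's pose just before it. There is no depth.
- r.close_job(): hands the job in; it is judged then, once.
The state is a dict: "time_s": time; "joints": joint angles; "qd": joint speeds; "joint_torque": joint torques, N m; "tcp_pos": TCP position; "eef_rot": TCP orientation; "contact_force": force on the tool from outside, world axes, zero at the start; "moment": the same for the moment, N m; "gripper_width": finger opening in m; "gripper_force": force on a finger pad.
Only numpy, scipy, OpenCV 4.12 (cv2) and the standard library are available. Lean on these libraries where they do the work, as an engineer would, in place of code of your own. Each camera call takes 0.05 s, during which the arm holds its last target. There are 200 camera calls.

TASK

The probe transmitter has had its battery changed and must be reset: slide the fixture's jaw open by its knob, turn the transmitter so that the orange face with the reset hole is up, and clamp it again, flat on the bed and about centred across the jaws, with the jaw slid snug against it. Then take the yellow stylus from the rack, reach it upright through the reset hole and press the recessed button fully down without forcing it. Finish while still holding it down with the stylus in the gripper, and leave everything else on the bench where it is.

Things in the scene. Friction and masses are not known exactly. Their poses are not given: they have to be found in the camera images.
- fixture: Slide-jaw inspection fixture fixed to the bench: 80 x 200 mm aluminium base plate, 12 mm thick, with a steel bed 40 mm wide along it, its top 40 mm above the bench. Origin: centre of the base plate, on the bench. y runs along the bed from the fixed jaw to the sliding jaw, x across the bed, z up. Both jaws are 40 mm wide in x and rise 20 mm above the bed.
- fixed_jaw_face (a point): Middle of the foot of the fixed jaw's clamping face, on the bed's top, 40 mm above the bench; fixture axes, so the face looks to +y. It lies at y = -62 mm of the fixture. The fixed jaw is 22 mm thick behind it.
- jaw (a joint): Sliding jaw (20 mm thick), m: distance between the jaw faces = 30 mm + this value; 0 to 0.045. Starts near 0.016, closed on the transmitter; 0.008 when snug on it with the hole up. No spring: it slides against 4 N of friction and 20 N s/m of drag and stays where it is left, then pressing on nothing (the transmitter lifts out freely).
- jaw_knob (a point): Middle of the dark knurled knob that moves the sliding jaw: upright round post, 16 mm in diameter, 28 mm tall, foot on the jaw's flat tail at 46.5 mm above the bench, top at 74.5 mm; this point is at 60.5 mm. It stands 62 mm behind the sliding jaw's face (to the fixture's +y) and moves with it; the tail ends 16 mm beyond. Fixture axes.
- transmitter_center (a point): Centre of the probe transmitter, a 0.18 kg (0.13 to 0.24) black box with an orange +y face: 60 mm along its x, 46 mm along y, 38 mm along z. At the start it lies on the bed, axes as the fixture's, orange face against the sliding jaw, grey battery door (+z) up, ends overhanging bed and jaws by about 10 mm (grip there, along x). With the hole up its centre is 63 mm above the bench.
- reset_hole (a point): Centre of the mouth of the round reset hole, 11 mm in diameter, slightly chamfered, in the orange face, 9 mm along the transmitter's +x from that face's middle. Its axes are the transmitter's: y points out of the hole. With the hole up and the transmitter on the bed the mouth is 86 mm above the bench.
- reset_button (a joint): Travel of the recessed reset button, m: 0 out, 0.0035 fully down. Spring-loaded: 1.5 N to start it, 5 N fully down; it comes back when let go.
- reset_button_top (a point): Centre of the face of the yellow button inside the reset hole, 8.4 mm in diameter: 10 mm below the mouth when out, 13.5 mm when fully down.
- stylus_grip (a point): Centre of the handle of the stylus, the only yellow-handled tool in the rack (which of the three holes varies). Round handle 13 mm in diameter, 74 mm long, black cap; 5 mm steel shaft, 45 mm long, flat end; 35 g. z points from tip to handle. It starts upright, the handle's foot resting on the rack's top; this point is then 92 mm above the bench.
- stylus_tip (a point): Centre of the flat end of the stylus's shaft, 82 mm below the handle's centre. At the start it is inside the rack, 10 mm above the bench.
- rack: Wooden tool rack fixed to the bench, 136 mm (x) by 46 mm (y), 55 mm high, with three 9 mm holes, 50 mm deep, in a row along its x at -42, 0 and +42 mm; one handled tool stands in each. Origin: centre of its underside, z up.
- bearing_ring: Bystander, leave it where it is: bright steel ring, 68 mm across, 16 mm high, with a 48 mm bore, lying on the bench.
- objective: Bystander, leave it where it is: black cylindrical lens with a silver band, 34 mm across, 58 mm high, standing on the bench.
- v_block: Bystander, leave it where it is: steel V-block, 60 x 45 mm, 45 mm high, its V along its x.
- mouse: Bystander, leave it where it is: low black computer mouse, 105 x 60 mm, 32 mm high.
- flange: Bystander, leave it where it is: brass flange, 60 mm disc 8 mm thick with a 32 mm hub, 30 mm high over all.
- pin_gauge_grip (a point): Bystander, leave it where it is: green-handled gauge with an 8 mm steel shaft standing in the rack; same lengths as the stylus; this point is the centre of its handle.
- scriber_grip (a point): Bystander, leave it where it is: blue-handled tool with a 7 mm steel shaft standing in the rack; same lengths as the stylus; this point is the centre of its handle.

How it is judged:
By the outcome, as a careful person would: the job done as asked, in the order asked, and still so for the second after the job is handed in, while the arm keeps its last pose, push and grip.
It also fails if it takes over 67 s, if anything falls off the work surface, if the arm or the gripper's body presses on something with over 40 N, if the wrist force passes 120 N, or if a joint passes its speed limit or range.

## Working session

There is one attempt and no reset: what is moved stays moved. The work goes in short steps, Python scripts to look and compute and a tool call to move; the robot and the scene stay as the last step left them, time stands still between calls to the robot, and variables do not carry over. Pictures are saved under pics/ and viewed, at most 10 in all, crops included, and the job is handed in when it is done.

Besides the shell and the picture viewer there is one more tool, called by a JSON object that holds its "fn" and its "kwargs". play_rows: Moves the arm, as the interface text tells. Shift numbers are shares of 0.15 m and turn numbers shares of 0.08 rad, none past 1 either way. Its arguments: {"type":"object","properties":{"rows":{"type":"array"},"squeeze":{"type":"number"}},"required":["rows"]}

```bash
mkdir -p pics
cat > h.py <<'E'
import numpy as np, cv2
from scipy.spatial.transform import Rotation as Ro
from plant import r
def pose():
    s=r.get_state(); T=np.eye(4); T[:3,3]=s["tcp_pos"]; T[:3,:3]=Ro.from_euler("xyz",s["eef_rot"],degrees=True).as_matrix(); return T
def cap(name):
    T=pose(); c=r.capture(name)
    if name=="wrist": W=T@np.array(c["T_tool_cam"]); c["Rc"]=W[:3,:3]; c["o"]=W[:3,3]
    else: R=np.array(c["R"]); c["Rc"]=R.T; c["o"]=-R.T@np.array(c["t"])
    return c
def ray(c,u,v):
    return c["Rc"]@np.array([(u-c["cx"])/c["fx"],(v-c["cy"])/c["fy"],1.])
def onz(c,u,v,z):
    d=ray(c,u,v); return c["o"]+d*(z-c["o"][2])/d[2]
def proj(c,X):
    p=c["Rc"].T@(np.array(X)-c["o"]); return c["fx"]*p[0]/p[2]+c["cx"],c["fy"]*p[1]/p[2]+c["cy"]
def tri(c1,p1,c2,p2):
    A=[];b=[]
    for c,p in((c1,p1),(c2,p2)):
        d=ray(c,*p); d/=np.linalg.norm(d); P=np.eye(3)-np.outer(d,d); A.append(P); b.append(P@c["o"])
    return np.linalg.lstsq(np.vstack(A),np.hstack(b),rcond=None)[0]
def blobs(c,lo,hi,amin=30):
    m=cv2.inRange(cv2.cvtColor(c["image"],cv2.COLOR_BGR2HSV),np.array(lo),np.array(hi))
    n,l,s,ce=cv2.connectedComponentsWithStats(m)
    return [(s[i].tolist(),ce[i].round(1).tolist()) for i in range(1,n) if s[i,4]>=amin]
def st():
    s=r.get_state()
    for k in("time_s","joints","tcp_pos","eef_rot","contact_force","gripper_width","gripper_force"): print(k,np.round(s[k],4).tolist())
E
python3 - <<'E'
from h import *
st()
ims=[]
for n in("top","side"):
    c=cap(n); ims.append(c["image"]); print(n,c["o"].round(3),c["fx"],c["Rc"].round(2).tolist())
    cv2.imwrite(f"pics/{n}0.png",c["image"])
    print("Y",blobs(c,(22,120,100),(34,255,255))); print("O",blobs(c,(5,130,100),(18,255,255)))
E
```

```text
time_s 0.0
joints [81.4825, 20.5924, 0.6337, -0.0207, -70.136, -16.5043]
tcp_pos [0.2853, 0.6112, 0.2256]
eef_rot [179.9037, -0.0082, -25.0289]
contact_force [0.1105, 0.0772, 0.1216]
gripper_width 0.0875
gripper_force 0.0
top [ 0.345 -0.031  1.332] 434.416486638594 [[0.03, -0.98, 0.19], [-1.0, -0.03, -0.02], [0.02, -0.19, -0.98]]
Y [([253, 152, 14, 18, 139], [260.6, 160.8])]
O [([0, 87, 30, 19, 444], [12.5, 96.8]), ([34, 87, 24, 11, 190], [47.6, 91.2]), ([204, 88, 65, 3, 109], [241.2, 88.7]), ([270, 88, 120, 7, 454], [335.8, 90.8]), ([421, 90, 111, 10, 694], [487.5, 93.8]), ([534, 92, 33, 75, 1416], [548.3, 117.1]), ([566, 92, 31, 23, 377], [577.3, 99.1]), ([488, 150, 7, 7, 38], [491.2, 153.1]), ([473, 169, 7, 7, 41], [476.0, 171.8]), ([190, 189, 18, 47, 441], [198.7, 213.1]), ([325, 191, 9, 20, 83], [329.0, 201.2]), ([186, 196, 6, 9, 31], [188.0, 199.7]), ([188, 210, 6, 10, 31], [190.3, 214.0])]
side [0.477 0.663 0.525] 373.6830128906551 [[-0.99, -0.05, 0.12], [-0.13, 0.53, -0.84], [-0.02, -0.85, -0.53]]
Y []
O [([310, 185, 25, 7, 104], [321.9, 187.4])]
```

View pics/top0.png

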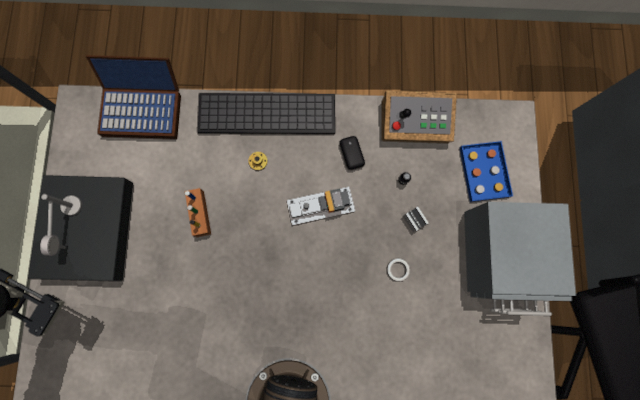

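View pics/side0.png

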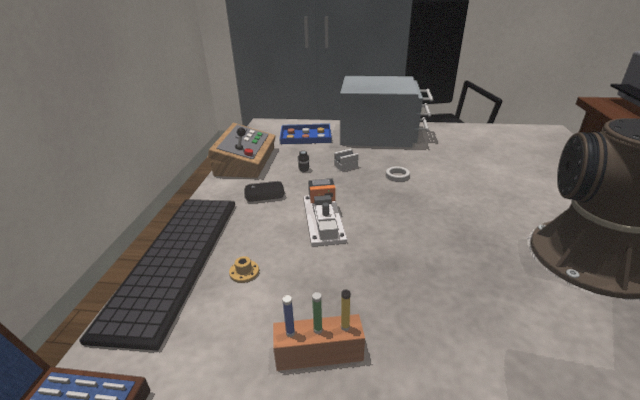

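The top view shows the fixture around (320,206), with its knob at (306,207) and the orange face at (329,201), so fixture +y points image-left, roughly world +y. The rack is at (198,213). The side view shows yellow as the right-most tool, at (346,310), which is the rack end nearest the robot.

Run:
```python
from h import *
c=cap("top"); s=cap("side")
for n,p,z in(("knob",(306,207),.0745),("orange",(329,201),.07),("tx",(341,200),.078),("rackc",(200,213),.055),("yel",(192,226),.129),("plateL",(291,215),.012),("plateR",(353,203),.012)):
    print(n,onz(c,*p,z).round(3))
print("side yel cap",onz(s,346,293,.129).round(3),onz(s,346,328,.055).round(3),"knob",onz(s,325,207,.0745).round(3),"orange",onz(s,322,187,.075).round(3))
a=cv2.resize(c["image"][180:240,270:370],None,fx=5,fy=5,interpolation=cv2.INTER_CUBIC)
b=cv2.resize(c["image"][180:240,170:230],None,fx=5,fy=5,interpolation=cv2.INTER_CUBIC)
cv2.imwrite("pics/crop.png",np.hstack([b,a])[:,:800])
T=pose(); w=cap("wrist"); print(np.array(w["T_tool_cam"]).round(3).tolist(),w["fx"],w["cx"],w["cy"])
```

```text
knob [ 0.556 -0.035  0.075]
orange [ 0.577 -0.102  0.07 ]
tx [ 0.58  -0.137  0.078]
rackc [0.533 0.278 0.055]
yel [0.485 0.279 0.129]
plateL [0.541 0.01  0.012]
plateR [ 0.584 -0.18   0.012]
side yel cap [0.496 0.281 0.129] [0.494 0.282 0.055] knob [ 0.561 -0.022  0.075] orange [ 0.578 -0.108  0.075]
[[-0.0, -0.958, -0.286, 0.078], [1.0, -0.0, -0.001, 0.0], [0.001, -0.286, 0.958, -0.159], [0.0, 0.0, 0.0, 1.0]] 276.4771942122622 323.28184053223043 198.3162913532127
```

View pics/crop.png

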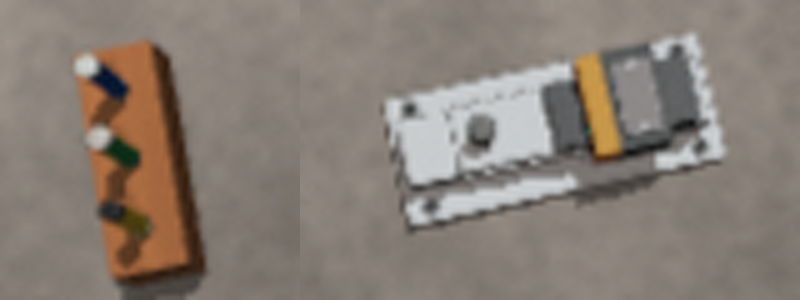

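The crops put the rack at about 9° yaw with yellow at its near end, and the fixture at about 12° yaw centred near (0.565, -0.08). I'll go above the fixture, with the tool's closing line along fixture x.

{"fn": "play_rows", "kwargs": {"rows": [{"slide": [0,0,0],"delta_rot": [0,0,0.96],"fingers": 1},{"slide": [0,0,0],"delta_rot": [0,0,0.96],"fingers": 1},{"slide": [0,0,0],"delta_rot": [0,0,0.96],"fingers": 1},{"slide": [0,0,0],"delta_rot": [0,0,0.96],"fingers": 1},{"slide": [0,0,0],"delta_rot": [0,0,0.96],"fingers": 1},{"slide": [0,0,0],"delta_rot": [0,0,0.96],"fingers": 1}]}}

```text
time_s: 1.0
tcp_pos: [0.2855, 0.6115, 0.2264]
eef_rot: [180.0, -0.0, -51.6]
contact_force: [-1.1, 0.9, 0.2]
gripper_width: 0.0881
gripper_force: 0.0
```

{"fn": "play_rows", "kwargs": {"rows": [{"slide": [0,0,0],"delta_rot": [0,0,0.96],"fingers": 1},{"slide": [0,0,0],"delta_rot": [0,0,0.96],"fingers": 1},{"slide": [0,0,0],"delta_rot": [0,0,0.96],"fingers": 1},{"slide": [0,0,0],"delta_rot": [0,0,0.96],"fingers": 1},{"slide": [0,0,0],"delta_rot": [0,0,0.96],"fingers": 1},{"slide": [0,0,0],"delta_rot": [0,0,0.96],"fingers": 1}]}}

```text
time_s: 1.75
tcp_pos: [0.2855, 0.6115, 0.2264]
eef_rot: [180.0, -0.0, -78.0]
contact_force: [0.2, 0.1, -0.8]
gripper_width: 0.0878
gripper_force: 0.0
```

{"fn": "play_rows", "kwargs": {"rows": [{"slide": [0.336,-0.061,0],"delta_rot": [0,0,0],"fingers": 1},{"slide": [0.336,-0.061,0],"delta_rot": [0,0,0],"fingers": 1},{"slide": [0.336,-0.061,0],"delta_rot": [0,0,0],"fingers": 1},{"slide": [0.336,-0.061,0],"delta_rot": [0,0,0],"fingers": 1},{"slide": [0.336,-0.061,0],"delta_rot": [0,0,0],"fingers": 1},{"slide": [0.336,-0.061,0],"delta_rot": [0,0,0],"fingers": 1},{"slide": [0.336,-0.061,0],"delta_rot": [0,0,0],"fingers": 1}]}}

```text
time_s: 2.62
tcp_pos: [0.4229, 0.2787, 0.2268]
eef_rot: [-180.0, 0.0, -77.8]
contact_force: [0.6, 0.3, -0.1]
gripper_width: 0.0879
gripper_force: 0.0
```

{"fn": "play_rows", "kwargs": {"rows": [{"slide": [0.336,-0.061,0],"delta_rot": [0,0,0],"fingers": 1},{"slide": [0.336,-0.061,0],"delta_rot": [0,0,0],"fingers": 1},{"slide": [0.336,-0.061,0],"delta_rot": [0,0,0],"fingers": 1},{"slide": [0.336,-0.061,0],"delta_rot": [0,0,0],"fingers": 1},{"slide": [0.336,-0.061,0],"delta_rot": [0,0,0],"fingers": 1},{"slide": [0.336,-0.061,0],"delta_rot": [0,0,0],"fingers": 1},{"slide": [0.336,-0.061,0],"delta_rot": [0,0,0],"fingers": 1},{"slide": [0,0,0],"delta_rot": [0,0,0],"fingers": 1}]}}

```text
time_s: 3.62
tcp_pos: [0.56, -0.0541, 0.2259]
eef_rot: [179.9, -0.0, -78.1]
contact_force: [-0.6, 0.7, -0.7]
gripper_width: 0.0878
gripper_force: 0.0
```

Run:
```python
from h import *
st(); w=cap("wrist"); cv2.imwrite("pics/w1.png",w["image"])
```

```text
time_s 3.625
joints [14.4271, 10.0666, -13.7495, 0.0165, -66.2448, -2.5019]
tcp_pos [0.56, -0.0541, 0.2259]
eef_rot [179.9399, -0.0178, -78.0681]
contact_force [-0.5552, 0.7013, -0.7236]
gripper_width 0.0878
gripper_force 0.0
```

View pics/w1.png

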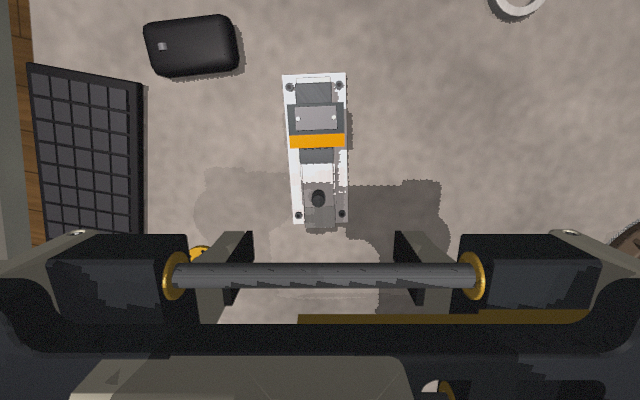

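The wrist view shows the fixture upright in the frame. Plate corners are near (283,75), (347,73) and (293,223), the orange stripe is at (317,141), the grey door at (316,118) and the knob top at (318,194). Image-left is fixture +x and image-down is fixture +y.

Run:
```python
from h import *
w=cap("wrist"); im=w["image"]
m=cv2.inRange(cv2.cvtColor(im,cv2.COLOR_BGR2HSV),np.array((8,180,120)),np.array((28,255,255))); m[180:]=0
cn=max(cv2.findContours(m,0,2)[0],key=cv2.contourArea); 
rc=cv2.minAreaRect(cn); print("orange",rc, cv2.boxPoints(rc).round(1).tolist())
for p in cv2.boxPoints(rc): print(onz(w,*p,.078).round(4))
for n,u,v,z in(("h1",289,86,.012),("h2",339,85,.012),("h3",298,214,.012),("h4",342,213,.012),("c1",283,75,.012),("c2",347,73,.012),("c3",293,224,.012),("knobtop",318,193,.0745)): print(n,onz(w,u,v,z).round(4))
c=im[60:235,265:365]; cv2.imwrite("pics/w1c.png",cv2.resize(c,None,fx=3.4,fy=3.4,interpolation=cv2.INTER_CUBIC))
```

```text
orange ((316.24090576171875, 139.2816162109375), (12.8222074508667, 54.07807922363281), 87.61405944824219) [[289.0, 134.0], [343.0, 131.8000030517578], [343.5, 144.60000610351562], [289.5, 146.8000030517578]]
[ 0.6086 -0.103   0.078 ]
[ 0.5519 -0.1175  0.078 ]
[ 0.5482 -0.1043  0.078 ]
[ 0.6056 -0.0896  0.078 ]
h1 [ 0.6255 -0.1553  0.012 ]
h2 [ 0.5644 -0.1695  0.012 ]
h3 [0.5835 0.01   0.012 ]
h4 [ 0.5223 -0.0045  0.012 ]
c1 [ 0.635  -0.1663  0.012 ]
c2 [ 0.5578 -0.185   0.012 ]
c3 [0.5878 0.0266 0.012 ]
knobtop [ 0.5643 -0.0437  0.0745]
```

View pics/w1c.png

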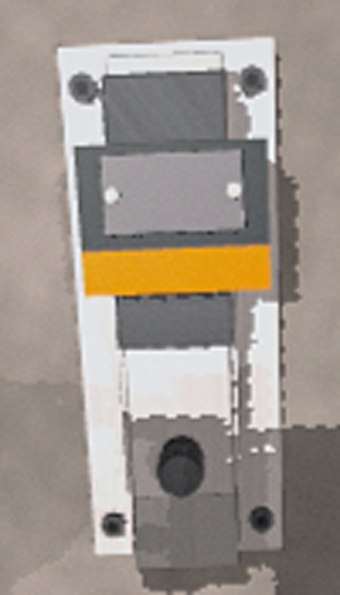

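Measured fixture: centre about (0.574, -0.079), yaw about 14.2°. This agrees with the known offsets: orange face at y = -17 mm against -16, and the knob at (0.562, -0.035). I'll grip the knob and check.

{"fn": "play_rows", "kwargs": {"rows": [{"slide": [-0.119,-0.047,0],"delta_rot": [0,0,-0.44],"fingers": 0.3},{"slide": [0,0,0.292],"delta_rot": [0,0,0],"fingers": 0.3},{"slide": [0,0,0.292],"delta_rot": [0,0,0],"fingers": 0.3},{"slide": [0,0,0.292],"delta_rot": [0,0,0],"fingers": 0.3},{"slide": [0,0,0.292],"delta_rot": [0,0,0],"fingers": 0.3},{"slide": [0,0,0],"delta_rot": [0,0,0],"fingers": -1},{"slide": [0,0,0],"delta_rot": [0,0,0],"fingers": -1},{"slide": [0,0,0],"delta_rot": [0,0,0],"fingers": -1}], "squeeze": 25}}

```text
time_s: 4.72
tcp_pos: [0.5641, -0.0314, 0.0535]
eef_rot: [-179.8, -0.0, -75.7]
contact_force: [0.2, 0.7, -0.2]
gripper_width: 0.0321
gripper_force: 0.0
```

{"fn": "play_rows", "kwargs": {"rows": [{"slide": [0,0,0],"delta_rot": [0,0,0],"fingers": -1},{"slide": [0,0,0],"delta_rot": [0,0,0],"fingers": -1}]}}

```text
time_s: 4.97
tcp_pos: [0.562, -0.0324, 0.0523]
eef_rot: [180.0, 0.0, -75.8]
contact_force: [-6.3, 0.8, 7.4]
gripper_width: 0.0153
gripper_force: 25.0
```

{"fn": "play_rows", "kwargs": {"rows": [{"slide": [-0.044,0,0],"delta_rot": [0,0,0],"fingers": -1},{"slide": [-0.044,0,0],"delta_rot": [0,0,0],"fingers": -1},{"slide": [-0.044,0,0],"delta_rot": [0,0,0],"fingers": -1},{"slide": [-0.044,0,0],"delta_rot": [0,0,0],"fingers": -1},{"slide": [0,0,0],"delta_rot": [0,0,0],"fingers": -1},{"slide": [0,0,0],"delta_rot": [0,0,0],"fingers": -1}]}}

```text
time_s: 5.72
tcp_pos: [0.5556, -0.0071, 0.0523]
eef_rot: [180.0, -0.0, -75.8]
contact_force: [-4.2, -1.0, 7.0]
gripper_width: 0.0152
gripper_force: 25.0
```

The jaw moved 26 mm open. Next I release, lift and tilt +45° about tool y, so that a 90° roll afterwards ends at -45°.

{"fn": "play_rows", "kwargs": {"rows": [{"slide": [0,0,0],"delta_rot": [0,0,0],"fingers": 0.3},{"slide": [0,0,0],"delta_rot": [0,0,0],"fingers": 0.3},{"slide": [0,0,-0.3],"delta_rot": [0,0,0],"fingers": 1},{"slide": [0,0,-0.3],"delta_rot": [0,0,0],"fingers": 1},{"slide": [0,0,-0.3],"delta_rot": [0,0,0],"fingers": 1},{"slide": [0,0,0],"delta_rot": [0,0,0],"fingers": 1}]}}

```text
time_s: 6.48
tcp_pos: [0.5586, -0.0062, 0.1905]
eef_rot: [-179.6, -0.0, -75.8]
contact_force: [-0.3, -0.4, -0.2]
gripper_width: 0.0696
gripper_force: 0.0
```

Run:
```python
from h import *
st(); w=cap("wrist"); im=w["image"]; cv2.imwrite("pics/w2.png",im)
m=cv2.inRange(cv2.cvtColor(im,cv2.COLOR_BGR2HSV),np.array((8,180,120)),np.array((28,255,255))); m[230:]=0
cn=max(cv2.findContours(m,0,2)[0],key=cv2.contourArea); rc=cv2.minAreaRect(cn)
for p in cv2.boxPoints(rc): print(p.round(1),onz(w,*p,.078).round(4))
C=np.array([.574,-.079,0]); a=np.radians(14.2); F=np.array([[np.cos(a),-np.sin(a),0],[np.sin(a),np.cos(a),0],[0,0,1]])
for q in([-.0,.072,.0745],[0,.01,.06],[-.03,-.039,.078],[.03,-.039,.078]): print(np.round(proj(w,C+F@np.array(q)),1))
```

```text
time_s 6.475
joints [19.4863, 10.9334, -17.5595, 0.0603, -61.0726, -5.3058]
tcp_pos [0.5586, -0.0062, 0.1905]
eef_rot [-179.5625, -0.0126, -75.7906]
contact_force [-0.2946, -0.3942, -0.1896]
gripper_width 0.0696
gripper_force 0.0
[298.  84.] [ 0.6083 -0.103   0.078 ]
[362.  84.] [ 0.5517 -0.1172  0.078 ]
[362. 100.] [ 0.5478 -0.104   0.078 ]
[298. 100.] [ 0.6052 -0.0896  0.078 ]
[327.5 192.7]
[327.6 130.1]
[361.3  75.2]
[294.8  75.3]
```

View pics/w2.png

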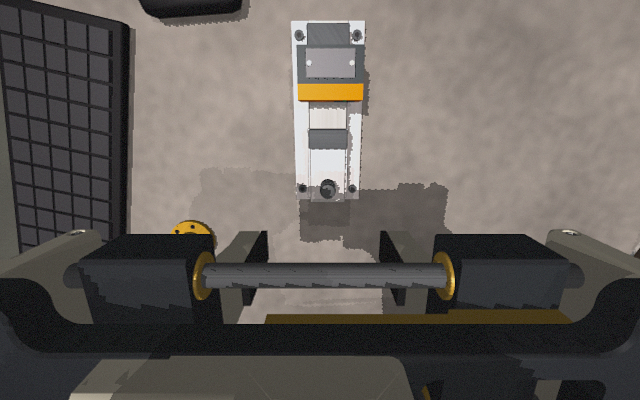

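The jaw is clear: sliding-jaw face at about v=120-148, transmitter still against the fixed jaw with its centre near (0.582, -0.119). I'll use +40° here, and -50° at placing, for better body clearance.

{"fn": "play_rows", "kwargs": {"rows": [{"slide": [0,0,0],"delta_rot": [0,0.97,0],"fingers": 1},{"slide": [0,0,0],"delta_rot": [0,0.97,0],"fingers": 1},{"slide": [0,0,0],"delta_rot": [0,0.97,0],"fingers": 1},{"slide": [0,0,0],"delta_rot": [0,0.97,0],"fingers": 1},{"slide": [0,0,0],"delta_rot": [0,0.97,0],"fingers": 1}]}}

```text
time_s: 7.15
tcp_pos: [0.5556, -0.0067, 0.1852]
eef_rot: [179.9, -22.4, -75.8]
contact_force: [0.7, -0.1, -0.4]
gripper_width: 0.0879
gripper_force: 0.0
```

{"fn": "play_rows", "kwargs": {"rows": [{"slide": [0,0,0],"delta_rot": [0,0.97,0],"fingers": 1},{"slide": [0,0,0],"delta_rot": [0,0.97,0],"fingers": 1},{"slide": [0,0,0],"delta_rot": [0,0.97,0],"fingers": 1},{"slide": [0,0,0],"delta_rot": [0,0.97,0],"fingers": 1},{"slide": [0,0,0],"delta_rot": [0,0,0],"fingers": 1},{"slide": [0,0,0],"delta_rot": [0,0,0],"fingers": 1}]}}

```text
time_s: 7.9
tcp_pos: [0.5559, -0.0067, 0.1857]
eef_rot: [179.9, -40.0, -75.7]
contact_force: [-0.3, -0.5, 0.5]
gripper_width: 0.0876
gripper_force: 0.0
```

```bash
cat >> h.py <<'E'
C=np.array([.574,-.079,0]); F=Ro.from_euler("z",14.2,degrees=True).as_matrix()
def to(X,grasp=None):
    """print slide totals (full-scale units, tool axes) from current TCP to X"""
    T=pose(); d=T[:3,:3].T@(np.array(X)-T[:3,3]); print("tcp",T[:3,3].round(4),"toolz",T[:3,2].round(3),"tooly",T[:3,1].round(3),"slide",(d/.15).round(3))
def relrot(Rt):
    T=pose(); print("rot",(Ro.from_matrix(T[:3,:3].T@Rt).as_rotvec()/.08).round(2))
E
python3 - <<'E'
from h import *
st(); t=np.array([.582,-.119,.059]); z=-F@np.array([0,np.sin(np.radians(40)),np.cos(np.radians(40))])
to(t+.019*z-.1*z); to(t+.019*z)
y=-F[:,0]; relrot(np.c_[np.cross(y,z),y,z])
E
```

```text
time_s 7.9
joints [40.2027, 15.0197, -39.3561, 40.458, -62.7049, -53.8277]
tcp_pos [0.5559, -0.0067, 0.1857]
eef_rot [179.9039, -39.9508, -75.7497]
contact_force [-0.2743, -0.5107, 0.5063]
gripper_width 0.0876
gripper_force 0.0
tcp [ 0.5559 -0.0067  0.1857] toolz [ 0.156 -0.623 -0.767] tooly [-0.969 -0.245  0.001] slide [0.046 0.015 0.601]
tcp [ 0.5559 -0.0067  0.1857] toolz [ 0.156 -0.623 -0.767] tooly [-0.969 -0.245  0.001] slide [0.047 0.014 1.268]
rot [0.01 0.01 0.01]
```

{"fn": "play_rows", "kwargs": {"rows": [{"slide": [0.023,0.007,0.3],"delta_rot": [0,0,0],"fingers": 1},{"slide": [0.023,0.007,0.3],"delta_rot": [0,0,0],"fingers": 1},{"slide": [0,0,0.222],"delta_rot": [0,0,0],"fingers": 1},{"slide": [0,0,0.222],"delta_rot": [0,0,0],"fingers": 1},{"slide": [0,0,0.222],"delta_rot": [0,0,0],"fingers": 1},{"slide": [0,0,0],"delta_rot": [0,0,0],"fingers": 1},{"slide": [0,0,0],"delta_rot": [0,0,0],"fingers": 0.2},{"slide": [0,0,0],"delta_rot": [0,0,0],"fingers": 0.2}], "squeeze": 30}}

```text
time_s: 8.9
tcp_pos: [0.5863, -0.1297, 0.0466]
eef_rot: [-179.8, -40.0, -75.9]
contact_force: [-0.6, 0.5, 1.1]
gripper_width: 0.0732
gripper_force: 0.0
```

{"fn": "play_rows", "kwargs": {"rows": [{"slide": [0,0,0],"delta_rot": [0,0,0],"fingers": 0.0},{"slide": [0,0,0],"delta_rot": [0,0,0],"fingers": 0.0}]}}

```text
time_s: 9.15
tcp_pos: [0.5857, -0.1299, 0.0461]
eef_rot: [-179.9, -40.0, -75.8]
contact_force: [-4.5, 5.1, 7.7]
gripper_width: 0.0599
gripper_force: 30.0
```

{"fn": "play_rows", "kwargs": {"rows": [{"slide": [0.064,0,-0.077],"delta_rot": [0,0,0],"fingers": -0.3},{"slide": [0.08,0,-0.19],"delta_rot": [0,0,0],"fingers": -0.3},{"slide": [0.129,0,-0.153],"delta_rot": [0,0,0],"fingers": -0.3},{"slide": [0.129,0,-0.153],"delta_rot": [0,0,0],"fingers": -0.3},{"slide": [0,0,0],"delta_rot": [0,-0.9,0],"fingers": -0.3},{"slide": [0,0,0],"delta_rot": [0,-0.9,0],"fingers": -0.3},{"slide": [0,0,0],"delta_rot": [0,-0.9,0],"fingers": -0.3},{"slide": [0,0,0],"delta_rot": [0,-0.9,0],"fingers": -0.3}], "squeeze": 40}}

```text
time_s: 10.15
tcp_pos: [0.5827, -0.1213, 0.1497]
eef_rot: [180.0, -23.3, -75.8]
contact_force: [1.3, -1.1, -1.0]
gripper_width: 0.0595
gripper_force: 40.0
```

{"fn": "play_rows", "kwargs": {"rows": [{"slide": [0,0,0],"delta_rot": [0,-0.9,0],"fingers": -0.3},{"slide": [0,0,0],"delta_rot": [0,-0.9,0],"fingers": -0.3},{"slide": [0,0,0],"delta_rot": [0,-0.9,0],"fingers": -0.3},{"slide": [0,0,0],"delta_rot": [0,-0.9,0],"fingers": -0.3},{"slide": [0,0,0],"delta_rot": [0,-0.9,0],"fingers": -0.3},{"slide": [0,0,0],"delta_rot": [0,-0.9,0],"fingers": -0.3},{"slide": [0,0,0],"delta_rot": [0,-0.9,0],"fingers": -0.3},{"slide": [0,0,0],"delta_rot": [0,-0.9,0],"fingers": -0.3}]}}

```text
time_s: 11.15
tcp_pos: [0.583, -0.121, 0.1498]
eef_rot: [-180.0, 9.7, -75.8]
contact_force: [0.1, 0.2, -1.8]
gripper_width: 0.0596
gripper_force: 40.0
```

{"fn": "play_rows", "kwargs": {"rows": [{"slide": [0,0,0],"delta_rot": [0,-0.9,0],"fingers": -0.3},{"slide": [0,0,0],"delta_rot": [0,-0.9,0],"fingers": -0.3},{"slide": [0,0,0],"delta_rot": [0,-0.9,0],"fingers": -0.3},{"slide": [0,0,0],"delta_rot": [0,-0.9,0],"fingers": -0.3},{"slide": [0,0,0],"delta_rot": [0,-0.9,0],"fingers": -0.3},{"slide": [0,0,0],"delta_rot": [0,-0.9,0],"fingers": -0.3},{"slide": [0,0,0],"delta_rot": [0,0,0],"fingers": -0.3},{"slide": [0,0,0],"delta_rot": [0,0,0],"fingers": -0.3}]}}

```text
time_s: 12.15
tcp_pos: [0.5832, -0.1216, 0.1497]
eef_rot: [180.0, 34.2, -75.8]
contact_force: [0.2, -0.6, -1.4]
gripper_width: 0.0598
gripper_force: 40.0
```

Run:
```python
from h import *
st()
z=-F@np.array([0,-np.sin(np.radians(50)),np.cos(np.radians(50))]); y=-F[:,0]; relrot(np.c_[np.cross(y,z),y,z])
s=cap("side"); cv2.imwrite("pics/s2.png",cv2.resize(s["image"][130:270,230:410],None,fx=3,fy=3,interpolation=cv2.INTER_CUBIC))
```

```text
time_s 12.15
joints [-13.8065, 29.7699, 8.27, -29.7928, -86.6993, 34.6166]
tcp_pos [0.5832, -0.1216, 0.1497]
eef_rot [179.9834, 34.1874, -75.817]
contact_force [0.2367, -0.6245, -1.3618]
gripper_width 0.0598
gripper_force 39.9995
rot [ 0.   -3.45 -0.  ]
```

View pics/s2.png

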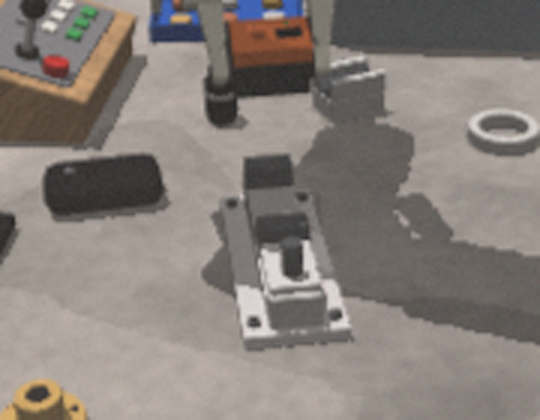

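Side view: the held transmitter is already rolled mostly orange-up, with its hole visible, and the fixture is open below. I'll finish the roll.

{"fn": "play_rows", "kwargs": {"rows": [{"slide": [0,0,0],"delta_rot": [0,-0.862,0],"fingers": -0.3},{"slide": [0,0,0],"delta_rot": [0,-0.862,0],"fingers": -0.3},{"slide": [0,0,0],"delta_rot": [0,-0.862,0],"fingers": -0.3},{"slide": [0,0,0],"delta_rot": [0,-0.862,0],"fingers": -0.3},{"slide": [0,0,0],"delta_rot": [0,0,0],"fingers": -0.3},{"slide": [0,0,0],"delta_rot": [0,0,0],"fingers": -0.3}]}}

```text
time_s: 12.95
tcp_pos: [0.5834, -0.1215, 0.1504]
eef_rot: [-179.9, 49.9, -75.7]
contact_force: [0.5, 0.0, -1.0]
gripper_width: 0.0599
gripper_force: 40.0
```

Run:
```python
from h import *
st()
z=-F@np.array([0,-np.sin(np.radians(50)),np.cos(np.radians(50))]); y=-F[:,0]; relrot(np.c_[np.cross(y,z),y,z])
t=np.array([.5817,-.118,.063])+.019*z
to(t+[0,0,.02]); to(t)
s=cap("side"); im=s["image"]
m=cv2.inRange(cv2.cvtColor(im,cv2.COLOR_BGR2HSV),np.array((3,130,60)),np.array((18,255,255))); m[:,:250]=0;m[:,400:]=0; m[:100]=0;m[260:]=0
cn=max(cv2.findContours(m,0,2)[0],key=cv2.contourArea); print(cv2.boundingRect(cn),cv2.boxPoints(cv2.minAreaRect(cn)).round(1).tolist())
zt=pose()[2,3]+.012+.023
for p in cv2.boxPoints(cv2.minAreaRect(cn)): print(onz(s,*p,zt).round(4))
```

```text
time_s 12.95
joints [-20.4717, 37.4695, 16.1935, -39.6914, -99.8904, 38.9767]
tcp_pos [0.5834, -0.1215, 0.1504]
eef_rot [-179.9384, 49.9042, -75.7235]
contact_force [0.5122, 0.0496, -0.9971]
gripper_width 0.0599
gripper_force 39.9997
rot [-0.   -0.02  0.01]
tcp [ 0.5834 -0.1215  0.1504] toolz [-0.188  0.742 -0.644] tooly [-0.969 -0.246 -0.001] slide [0.327 0.006 0.435]
tcp [ 0.5834 -0.1215  0.1504] toolz [-0.188  0.742 -0.644] tooly [-0.969 -0.246 -0.001] slide [0.429 0.006 0.521]
(306, 137, 28, 13) [[305.70001220703125, 137.8000030517578], [332.6000061035156, 136.0], [333.3999938964844, 147.5], [306.5, 149.3000030517578]]
[ 0.6183 -0.1427  0.1857]
[ 0.5567 -0.1579  0.1857]
[ 0.5488 -0.0929  0.1857]
[ 0.6065 -0.079   0.1857]
```

{"fn": "play_rows", "kwargs": {"rows": [{"slide": [0.109,0.002,0.145],"delta_rot": [0,0,0],"fingers": -0.3},{"slide": [0.109,0.002,0.145],"delta_rot": [0,0,0],"fingers": -0.3},{"slide": [0.109,0.002,0.145],"delta_rot": [0,0,0],"fingers": -0.3},{"slide": [0.03,0,0.026],"delta_rot": [0,0,0],"fingers": -0.3},{"slide": [0.03,0,0.026],"delta_rot": [0,0,0],"fingers": -0.3},{"slide": [0.02,0,0.017],"delta_rot": [0,0,0],"fingers": -0.3},{"slide": [0,0,0],"delta_rot": [0,0,0],"fingers": -0.3},{"slide": [0,0,0],"delta_rot": [0,0,0],"fingers": -0.3}]}}

```text
time_s: 14.0
tcp_pos: [0.5779, -0.1041, 0.0551]
eef_rot: [-179.9, 50.0, -75.8]
contact_force: [-0.5, -0.2, -2.0]
gripper_width: 0.0599
gripper_force: 40.0
```

{"fn": "play_rows", "kwargs": {"rows": [{"slide": [0.01,0,0.009],"delta_rot": [0,0,0],"fingers": -0.3},{"slide": [0.005,0,0.0045],"delta_rot": [0,0,0],"fingers": -0.3},{"slide": [0,0,0],"delta_rot": [0,0,0],"fingers": -0.3}]}}

```text
time_s: 14.38
tcp_pos: [0.5777, -0.1038, 0.0516]
eef_rot: [180.0, 50.0, -75.8]
contact_force: [0.3, 0.1, -1.8]
gripper_width: 0.0595
gripper_force: 40.0
```

{"fn": "play_rows", "kwargs": {"rows": [{"slide": [0.006,0,0.005],"delta_rot": [0,0,0],"fingers": -0.3},{"slide": [0,0,0],"delta_rot": [0,0,0],"fingers": -0.3}]}}

```text
time_s: 14.62
tcp_pos: [0.5776, -0.1038, 0.0515]
eef_rot: [-179.9, 50.1, -75.7]
contact_force: [-0.5, 0.5, 4.8]
gripper_width: 0.0599
gripper_force: 40.0
```

{"fn": "play_rows", "kwargs": {"rows": [{"slide": [0.006,0,0.005],"delta_rot": [0,0,0],"fingers": -0.3},{"slide": [0,0,0],"delta_rot": [0,0,0],"fingers": -0.3}]}}

```text
time_s: 14.88
tcp_pos: [0.5776, -0.1038, 0.0515]
eef_rot: [-179.9, 50.1, -75.6]
contact_force: [-0.4, -0.7, 10.4]
gripper_width: 0.0597
gripper_force: 40.0
```

The box is seated (10 N up-force). I'll open, withdraw along the tool axis, rise and return to vertical.

{"fn": "play_rows", "kwargs": {"rows": [{"slide": [0,0,0],"delta_rot": [0,0,0],"fingers": 1},{"slide": [0,0,0],"delta_rot": [0,0,0],"fingers": 1},{"slide": [0,0,0],"delta_rot": [0,0,0],"fingers": 1},{"slide": [0,0,-0.222],"delta_rot": [0,0,0],"fingers": 1},{"slide": [0,0,-0.222],"delta_rot": [0,0,0],"fingers": 1},{"slide": [0,0,-0.222],"delta_rot": [0,0,0],"fingers": 1},{"slide": [-0.153,0,-0.129],"delta_rot": [0,0,0],"fingers": 1},{"slide": [-0.153,0,-0.129],"delta_rot": [0,0,0],"fingers": 1}]}}

```text
time_s: 15.88
tcp_pos: [0.5963, -0.1785, 0.1737]
eef_rot: [179.9, 50.1, -75.9]
contact_force: [0.7, 0.3, 0.5]
gripper_width: 0.0878
gripper_force: 0.0
```

{"fn": "play_rows", "kwargs": {"rows": [{"slide": [0,0,0],"delta_rot": [0,0.991,0],"fingers": 1},{"slide": [0,0,0],"delta_rot": [0,0.991,0],"fingers": 1},{"slide": [0,0,0],"delta_rot": [0,0.991,0],"fingers": 1},{"slide": [0,0,0],"delta_rot": [0,0.991,0],"fingers": 1},{"slide": [0,0,0],"delta_rot": [0,0.991,0],"fingers": 1},{"slide": [0,0,0],"delta_rot": [0,0.991,0],"fingers": 1}]}}

```text
time_s: 16.62
tcp_pos: [0.5965, -0.1782, 0.1735]
eef_rot: [-180.0, 22.6, -75.8]
contact_force: [0.3, -0.2, -0.7]
gripper_width: 0.0875
gripper_force: 0.0
```

{"fn": "play_rows", "kwargs": {"rows": [{"slide": [-0.2,0,0],"delta_rot": [0,0.991,0],"fingers": 1},{"slide": [-0.2,0,0],"delta_rot": [0,0.991,0],"fingers": 1},{"slide": [-0.2,0,0],"delta_rot": [0,0.991,0],"fingers": 1},{"slide": [-0.2,0,0],"delta_rot": [0,0.991,0],"fingers": 1},{"slide": [-0.2,0,0],"delta_rot": [0,0.991,0],"fingers": 1},{"slide": [0,0,0],"delta_rot": [0,0,0],"fingers": 1},{"slide": [0,0,0],"delta_rot": [0,0,0],"fingers": 1}]}}

```text
time_s: 17.5
tcp_pos: [0.5609, -0.0375, 0.2088]
eef_rot: [-180.0, 0.1, -75.8]
contact_force: [0.0, 0.0, -1.0]
gripper_width: 0.0878
gripper_force: 0.0
```

Run:
```python
from h import *
st()
y=-F[:,0]; z=np.array([0,0,-1.]); relrot(np.c_[np.cross(y,z),y,z])
w=cap("wrist"); im=w["image"]; cv2.imwrite("pics/w3.png",im)
m=cv2.inRange(cv2.cvtColor(im,cv2.COLOR_BGR2HSV),np.array((5,150,100)),np.array((22,255,255))); m[230:]=0
cn=max(cv2.findContours(m,0,2)[0],key=cv2.contourArea); rc=cv2.minAreaRect(cn)
for p in cv2.boxPoints(rc): print(p.round(1),onz(w,*p,.086).round(4))
to([.5562,-.0085,.055])
print("knob exp px",proj(w,[.5562,-.0085,.0745]))
```

```text
time_s 17.5
joints [16.0428, 10.7202, -15.1976, -0.1286, -64.0768, -1.738]
tcp_pos [0.5609, -0.0375, 0.2088]
eef_rot [-179.9982, 0.1157, -75.7514]
contact_force [0.0481, 0.0081, -1.005]
gripper_width 0.0878
gripper_force 0.0
rot [-0.    0.03  0.01]
[293.  91.] [ 0.6141 -0.1278  0.086 ]
[355.  91.] [ 0.5569 -0.1423  0.086 ]
[355. 131.] [ 0.5466 -0.1067  0.086 ]
[293. 131.] [ 0.6061 -0.0916  0.086 ]
tcp [ 0.5611 -0.0381  0.2087] toolz [-0.001  0.002 -1.   ] tooly [-0.97  -0.245  0.   ] slide [-0.197 -0.017  1.025]
knob exp px (np.float64(321.5070451745626), np.float64(215.12719264717157))
```

View pics/w3.png

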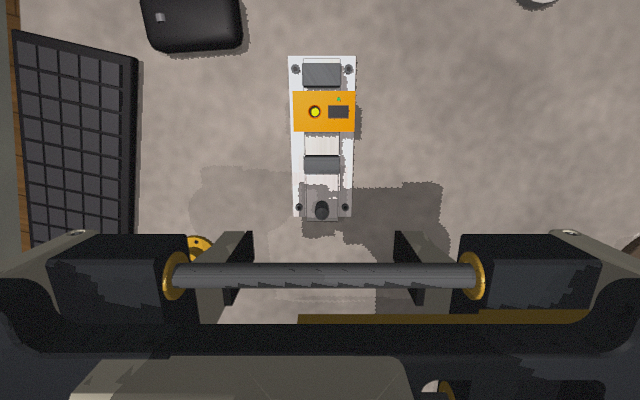

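The transmitter is orange-up on the bed, with the hole and yellow button at (315,112). The knob is at (321,210), as predicted. I'll grip the knob and slide the jaw closed.

{"fn": "play_rows", "kwargs": {"rows": [{"slide": [-0.205,-0.011,0],"delta_rot": [0,0,0],"fingers": 0.2},{"slide": [0,0,0.261],"delta_rot": [0,0,0],"fingers": 0.2},{"slide": [0,0,0.261],"delta_rot": [0,0,0],"fingers": 0.2},{"slide": [0,0,0.261],"delta_rot": [0,0,0],"fingers": 0.2},{"slide": [0,0,0.261],"delta_rot": [0,0,0],"fingers": 0.2},{"slide": [0,0,0],"delta_rot": [0,0,0],"fingers": -1},{"slide": [0,0,0],"delta_rot": [0,0,0],"fingers": -1},{"slide": [0,0,0],"delta_rot": [0,0,0],"fingers": -1}], "squeeze": 25}}

```text
time_s: 18.55
tcp_pos: [0.5563, -0.0074, 0.054]
eef_rot: [-179.8, 0.1, -75.8]
contact_force: [0.1, -0.1, 0.4]
gripper_width: 0.0283
gripper_force: 0.0
```

{"fn": "play_rows", "kwargs": {"rows": [{"slide": [0,0,0],"delta_rot": [0,0,0],"fingers": -1},{"slide": [0,0,0],"delta_rot": [0,0,0],"fingers": -1},{"slide": [0.04,0,0],"delta_rot": [0,0,0],"fingers": -1},{"slide": [0.04,0,0],"delta_rot": [0,0,0],"fingers": -1},{"slide": [0.04,0,0],"delta_rot": [0,0,0],"fingers": -1},{"slide": [0.04,0,0],"delta_rot": [0,0,0],"fingers": -1},{"slide": [0,0,0],"delta_rot": [0,0,0],"fingers": -1}]}}

```text
time_s: 19.42
tcp_pos: [0.5615, -0.0305, 0.0533]
eef_rot: [-179.9, 0.1, -75.8]
contact_force: [-1.6, 1.4, 7.4]
gripper_width: 0.0151
gripper_force: 25.0
```

{"fn": "play_rows", "kwargs": {"rows": [{"slide": [0.025,0,0],"delta_rot": [0,0,0],"fingers": -1},{"slide": [0.025,0,0],"delta_rot": [0,0,0],"fingers": -1},{"slide": [0,0,0],"delta_rot": [0,0,0],"fingers": -1}]}}

```text
time_s: 19.8
tcp_pos: [0.5633, -0.0375, 0.0533]
eef_rot: [-179.9, 0.1, -75.8]
contact_force: [-2.2, 2.3, 7.5]
gripper_width: 0.0157
gripper_force: 25.0
```

{"fn": "play_rows", "kwargs": {"rows": [{"slide": [0.007,0,0],"delta_rot": [0,0,0],"fingers": -1},{"slide": [0,0,0],"delta_rot": [0,0,0],"fingers": -1}]}}

```text
time_s: 20.05
tcp_pos: [0.5635, -0.0382, 0.0533]
eef_rot: [-179.9, 0.1, -75.8]
contact_force: [-2.6, 4.0, 8.6]
gripper_width: 0.0151
gripper_force: 25.0
```

{"fn": "play_rows", "kwargs": {"rows": [{"slide": [0.007,0,0],"delta_rot": [0,0,0],"fingers": -1},{"slide": [0,0,0],"delta_rot": [0,0,0],"fingers": -1}]}}

```text
time_s: 20.3
tcp_pos: [0.5637, -0.0391, 0.0534]
eef_rot: [-179.9, 0.1, -75.8]
contact_force: [-2.6, 3.5, 9.1]
gripper_width: 0.0152
gripper_force: 25.0
```

{"fn": "play_rows", "kwargs": {"rows": [{"slide": [0.007,0,0],"delta_rot": [0,0,0],"fingers": -1},{"slide": [0,0,0],"delta_rot": [0,0,0],"fingers": -1}]}}

```text
time_s: 20.55
tcp_pos: [0.564, -0.0401, 0.0534]
eef_rot: [-179.9, 0.1, -75.8]
contact_force: [-2.6, 4.8, 8.9]
gripper_width: 0.0154
gripper_force: 25.0
```

{"fn": "play_rows", "kwargs": {"rows": [{"slide": [0.007,0,0],"delta_rot": [0,0,0],"fingers": -1},{"slide": [0,0,0],"delta_rot": [0,0,0],"fingers": -1}]}}

```text
time_s: 20.8
tcp_pos: [0.5642, -0.0411, 0.0534]
eef_rot: [-179.9, 0.1, -75.8]
contact_force: [-2.9, 4.1, 7.5]
gripper_width: 0.0152
gripper_force: 25.0
```

{"fn": "play_rows", "kwargs": {"rows": [{"slide": [0.007,0,0],"delta_rot": [0,0,0],"fingers": -1},{"slide": [0,0,0],"delta_rot": [0,0,0],"fingers": -1}]}}

```text
time_s: 21.05
tcp_pos: [0.5642, -0.0412, 0.0533]
eef_rot: [-179.9, 0.2, -75.8]
contact_force: [-5.4, 10.4, 9.7]
gripper_width: 0.0152
gripper_force: 25.0
```

{"fn": "play_rows", "kwargs": {"rows": [{"slide": [0.007,0,0],"delta_rot": [0,0,0],"fingers": -1},{"slide": [0,0,0],"delta_rot": [0,0,0],"fingers": -1}]}}

```text
time_s: 21.3
tcp_pos: [0.5643, -0.0413, 0.0534]
eef_rot: [-179.9, 0.2, -75.8]
contact_force: [-6.9, 15.6, 10.9]
gripper_width: 0.0151
gripper_force: 25.0
```

The jaw is snug: motion stopped as force rose to 16 N. I'll release the knob, lift and head to the rack.

{"fn": "play_rows", "kwargs": {"rows": [{"slide": [0,0,0],"delta_rot": [0,0,0],"fingers": 0.2},{"slide": [0,0,0],"delta_rot": [0,0,0],"fingers": 0.2},{"slide": [0,0,-0.25],"delta_rot": [0,0,0],"fingers": 0.5},{"slide": [0,0,-0.25],"delta_rot": [0,0,0],"fingers": 0.5},{"slide": [0,0,-0.25],"delta_rot": [0,0,0],"fingers": 0.5},{"slide": [0,0,-0.25],"delta_rot": [0,0,0],"fingers": 0.5},{"slide": [0,0,0],"delta_rot": [0,0,0],"fingers": 1}]}}

```text
time_s: 22.18
tcp_pos: [0.5661, -0.0444, 0.2054]
eef_rot: [-179.7, 0.0, -75.8]
contact_force: [0.2, 0.2, -0.4]
gripper_width: 0.0708
gripper_force: 0.0
```

Run:
```python
from h import *
st(); w=cap("wrist"); im=w["image"]
m=cv2.inRange(cv2.cvtColor(im,cv2.COLOR_BGR2HSV),np.array((5,150,100)),np.array((22,255,255))); m[230:]=0
cn=max(cv2.findContours(m,0,2)[0],key=cv2.contourArea); b=cv2.boxPoints(cv2.minAreaRect(cn))
P=np.array([onz(w,*p,.086) for p in b]); c=P.mean(0); print(b.round(1).tolist(),P.round(4).tolist(),"centre",c.round(4))
ye=[x for x in blobs(w,(24,120,100),(36,255,255),5) if x[1][1]<230]; print("yel",ye)
for x in ye: print(onz(w,*x[1],.076).round(4))
print("hole exp",(c+F@np.array([.009,0,0])).round(4)); to([.425,.27,.205])
```

```text
time_s 22.175
joints [15.2408, 11.1876, -15.1149, -0.0248, -63.3649, -1.0446]
tcp_pos [0.5661, -0.0444, 0.2054]
eef_rot [-179.6679, 0.0283, -75.8148]
contact_force [0.1739, 0.1515, -0.4278]
gripper_width 0.0708
gripper_force 0.0
[[297.0, 92.0], [359.0, 92.0], [359.0, 133.0], [297.0, 133.0]] [[0.6156, -0.1347, 0.086], [0.559, -0.1489, 0.086], [0.5485, -0.1128, 0.086], [0.6074, -0.0979, 0.086]] centre [ 0.5827 -0.1236  0.086 ]
yel [([314, 109, 9, 9, 63], [318.3, 113.1])]
[ 0.5919 -0.1212  0.076 ]
hole exp [ 0.5914 -0.1214  0.086 ]
tcp [ 0.5649 -0.0444  0.2034] toolz [ 0.002  0.002 -1.   ] tooly [-0.97  -0.245 -0.003] slide [-2.26   0.391 -0.009]
```

The hole is at about (0.592, -0.121), consistent between the button blob and the face centre. On to the rack.

{"fn": "play_rows", "kwargs": {"rows": [{"slide": [-0.323,0.056,0],"delta_rot": [0,0,0],"fingers": 1},{"slide": [-0.323,0.056,0],"delta_rot": [0,0,0],"fingers": 1},{"slide": [-0.323,0.056,0],"delta_rot": [0,0,0],"fingers": 1},{"slide": [-0.323,0.056,0],"delta_rot": [0,0,0],"fingers": 1},{"slide": [-0.323,0.056,0],"delta_rot": [0,0,0],"fingers": 1},{"slide": [-0.323,0.056,0],"delta_rot": [0,0,0],"fingers": 1},{"slide": [-0.323,0.056,0],"delta_rot": [0,0,-1],"fingers": 1},{"slide": [0,0,0],"delta_rot": [0,0,-1],"fingers": 1}]}}

```text
time_s: 23.22
tcp_pos: [0.4227, 0.2722, 0.2013]
eef_rot: [179.9, 0.0, -66.3]
contact_force: [0.8, 0.6, -0.4]
gripper_width: 0.0876
gripper_force: 0.0
```

{"fn": "play_rows", "kwargs": {"rows": [{"slide": [0,0,0],"delta_rot": [0,0,-1],"fingers": 1},{"slide": [0,0,0],"delta_rot": [0,0,-1],"fingers": 1},{"slide": [0,0,0],"delta_rot": [0,0,-1],"fingers": 1},{"slide": [0,0,0],"delta_rot": [0,0,-1],"fingers": 1},{"slide": [0,0,0],"delta_rot": [0,0,-1],"fingers": 1},{"slide": [0,0,0],"delta_rot": [0,0,-1],"fingers": 1},{"slide": [0,0,0],"delta_rot": [0,0,-1],"fingers": 1},{"slide": [0,0,0],"delta_rot": [0,0,-1],"fingers": 1}]}}

```text
time_s: 24.22
tcp_pos: [0.4238, 0.2695, 0.2012]
eef_rot: [179.9, 0.1, -29.9]
contact_force: [0.2, 0.9, -0.2]
gripper_width: 0.0876
gripper_force: 0.0
```

{"fn": "play_rows", "kwargs": {"rows": [{"slide": [0,0,0],"delta_rot": [0,0,-1],"fingers": 1},{"slide": [0,0,0],"delta_rot": [0,0,-1],"fingers": 1},{"slide": [0,0,0],"delta_rot": [0,0,-1],"fingers": 1},{"slide": [0,0,0],"delta_rot": [0,0,-1],"fingers": 1},{"slide": [0,0,0],"delta_rot": [0,0,-1],"fingers": 1},{"slide": [0,0,0],"delta_rot": [0,0,-1],"fingers": 1},{"slide": [0,0,0],"delta_rot": [0,0,-1],"fingers": 1},{"slide": [0,0,0],"delta_rot": [0,0,0],"fingers": 1}]}}

```text
time_s: 25.22
tcp_pos: [0.4238, 0.2696, 0.2014]
eef_rot: [180.0, 0.1, 2.1]
contact_force: [-0.1, 0.6, -0.2]
gripper_width: 0.088
gripper_force: 0.0
```

Run:
```python
from h import *
st(); w=cap("wrist"); im=w["image"]; cv2.imwrite("pics/w4.png",im)
print("yel",[x for x in blobs(w,(22,100,60),(36,255,255),20) if x[1][1]<260])
for q in([.495,.281,.129],[.495,.281,.055]): print(np.round(proj(w,q),1))
```

```text
time_s 25.225
joints [54.8508, 5.3305, -22.7332, -0.0798, -62.0055, 37.2412]
tcp_pos [0.4238, 0.2696, 0.2014]
eef_rot [179.9874, 0.098, 2.0546]
contact_force [-0.1135, 0.5868, -0.1944]
gripper_width 0.088
gripper_force 0.0
yel []
[311.3 124. ]
[314.3 122. ]
```

View pics/w4.png

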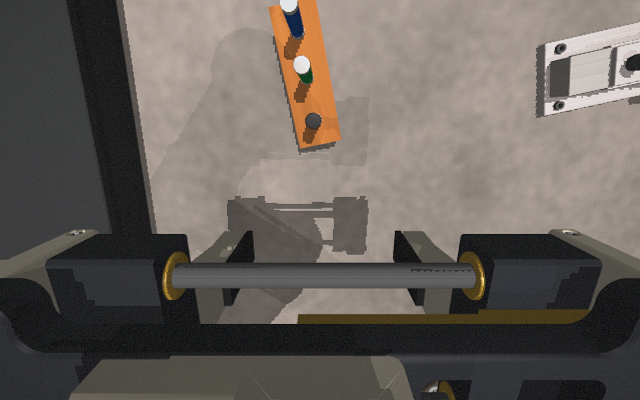

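The wrist view shows the stylus's black cap at (313,121), green's white cap at (302,64) and blue's at (289,5). The rack is turned about 12° from the tool.

Run:
```python
from h import *
w=cap("wrist"); im=w["image"]
g=cv2.cvtColor(im,cv2.COLOR_BGR2GRAY)[105:140,298:330]
hs=cv2.cvtColor(im,cv2.COLOR_BGR2HSV)[105:140,298:330]
m=((g<75)&(hs[...,1]<80)).astype(np.uint8); n,l,s,ce=cv2.connectedComponentsWithStats(m)
for i in range(1,n):
    if s[i,4]>20: print(s[i],ce[i]+[298,105])
k=onz(w,313,121,.129); gr=onz(w,302,64,.129); print(k.round(4),gr.round(4),np.linalg.norm(k-gr),np.degrees(np.arctan2(*(gr-k)[[1,0]])))
to([k[0],k[1],.15]); to([k[0],k[1],.08])
```

```text
[  8   8  15  16 158] [312.53797468 121.64556962]
[0.4975 0.2798 0.129 ] [0.539  0.2891 0.129 ] 0.0425781125150931 12.70449943309671
tcp [0.4239 0.2698 0.2019] toolz [-0.001  0.    -1.   ] tooly [ 0.035 -0.999 -0.   ] slide [ 0.493 -0.049  0.345]
tcp [0.4239 0.2698 0.2019] toolz [-0.001  0.    -1.   ] tooly [ 0.035 -0.999 -0.   ] slide [ 0.493 -0.049  0.812]
```

{"fn": "play_rows", "kwargs": {"rows": [{"slide": [0.2465,-0.0245,0],"delta_rot": [0,0,-0.773],"fingers": 1},{"slide": [0.2465,-0.0,0],"delta_rot": [0,0,-0.773],"fingers": 1},{"slide": [0,0,0],"delta_rot": [0,0,-0.773],"fingers": 1},{"slide": [0,0,0],"delta_rot": [0,0,0],"fingers": 1}]}}

```text
time_s: 25.82
tcp_pos: [0.4978, 0.2785, 0.2018]
eef_rot: [-180.0, 0.1, 12.6]
contact_force: [0.1, 0.3, -0.4]
gripper_width: 0.0875
gripper_force: 0.0
```

Run:
```python
from h import *
st(); to([.4975,.2798,.08])
```

```text
time_s 25.825
joints [48.8212, 11.8153, -14.7837, -0.0798, -63.4349, 53.8238]
tcp_pos [0.4978, 0.2785, 0.2018]
eef_rot [-179.9625, 0.0695, 12.6093]
contact_force [0.1134, 0.3073, -0.3788]
gripper_width 0.0875
gripper_force 0.0
tcp [0.4978 0.2785 0.2018] toolz [-0.001  0.    -1.   ] tooly [ 0.218 -0.976 -0.001] slide [ 0.001 -0.008  0.812]
```

{"fn": "play_rows", "kwargs": {"rows": [{"slide": [0,-0.008,0.27],"delta_rot": [0,0,0],"fingers": 1},{"slide": [0,0,0.27],"delta_rot": [0,0,0],"fingers": 1},{"slide": [0,0,0.27],"delta_rot": [0,0,0],"fingers": 0.5},{"slide": [0,0,0],"delta_rot": [0,0,0],"fingers": -0.3},{"slide": [0,0,0],"delta_rot": [0,0,0],"fingers": -0.5},{"slide": [0,0,0],"delta_rot": [0,0,0],"fingers": -1},{"slide": [0,0,0],"delta_rot": [0,0,0],"fingers": -1},{"slide": [0,0,0],"delta_rot": [0,0,0],"fingers": -1}], "squeeze": 30}}

```text
time_s: 26.82
tcp_pos: [0.4977, 0.2804, 0.0818]
eef_rot: [-179.9, -0.1, 12.7]
contact_force: [0.1, -0.0, -0.5]
gripper_width: 0.0332
gripper_force: 0.0
```

{"fn": "play_rows", "kwargs": {"rows": [{"slide": [0,0,0],"delta_rot": [0,0,0],"fingers": -1},{"slide": [0,0,0],"delta_rot": [0,0,0],"fingers": -1},{"slide": [0,0,0],"delta_rot": [0,0,0],"fingers": -1}]}}

```text
time_s: 27.2
tcp_pos: [0.4975, 0.2801, 0.0811]
eef_rot: [-179.9, 0.0, 12.7]
contact_force: [0.3, 0.3, 0.6]
gripper_width: 0.0122
gripper_force: 30.0
```

Stylus gripped (12.2 mm, 30 N). I'll lift it clear and carry it over the hole.

{"fn": "play_rows", "kwargs": {"rows": [{"slide": [0,0,-0.1],"delta_rot": [0,0,0],"fingers": -1},{"slide": [0,0,-0.25],"delta_rot": [0,0,0],"fingers": -1},{"slide": [0,0,-0.25],"delta_rot": [0,0,0],"fingers": -1},{"slide": [0,0,-0.25],"delta_rot": [0,0,0],"fingers": -1},{"slide": [0,0,-0.2],"delta_rot": [0,0,0],"fingers": -1},{"slide": [0,0,0],"delta_rot": [0,0,0],"fingers": -1}]}}

```text
time_s: 27.95
tcp_pos: [0.4987, 0.2808, 0.2425]
eef_rot: [-179.8, -0.3, 12.8]
contact_force: [-0.4, 0.2, -0.1]
gripper_width: 0.0126
gripper_force: 30.0
```

{"fn": "play_rows", "kwargs": {"rows": [{"slide": [0,0.2,0],"delta_rot": [0,0,0],"fingers": -1},{"slide": [0.005,0.34,0],"delta_rot": [0,0,0],"fingers": -1},{"slide": [0.006,0.34,0],"delta_rot": [0,0,0],"fingers": -1},{"slide": [0.006,0.34,0],"delta_rot": [0,0,0],"fingers": -1},{"slide": [0.005,0.34,0],"delta_rot": [0,0,0],"fingers": -1},{"slide": [0.005,0.34,0],"delta_rot": [0,0,0],"fingers": -1},{"slide": [0,0.34,0],"delta_rot": [0,0,0],"fingers": -1},{"slide": [0,0.3,0],"delta_rot": [0,0,0],"fingers": -1}]}}

```text
time_s: 28.95
tcp_pos: [0.5853, -0.0926, 0.2379]
eef_rot: [-179.9, 0.0, 12.7]
contact_force: [0.7, 0.4, -0.1]
gripper_width: 0.0123
gripper_force: 30.0
```

{"fn": "play_rows", "kwargs": {"rows": [{"slide": [0,0.207,0],"delta_rot": [0,0,0],"fingers": -1},{"slide": [0,0,0],"delta_rot": [0,0,0],"fingers": -1},{"slide": [0,0,0.35],"delta_rot": [0,0,0],"fingers": -1},{"slide": [0,0,0.1],"delta_rot": [0,0,0],"fingers": -1},{"slide": [0,0,0],"delta_rot": [0,0,0],"fingers": -1},{"slide": [0,0,0],"delta_rot": [0,0,0],"fingers": -1}]}}

```text
time_s: 29.7
tcp_pos: [0.5934, -0.1207, 0.1723]
eef_rot: [-180.0, -0.1, 12.8]
contact_force: [0.8, 0.2, 0.1]
gripper_width: 0.0121
gripper_force: 30.0
```

Run:
```python
from h import *
st(); w=cap("wrist"); im=w["image"]; s=cap("side")["image"]
T=pose(); print("tip exp",np.round(proj(w,T[:3,3]+T[:3,2]*.0705),1),"hole exp",np.round(proj(w,[.592,-.121,.086]),1))
a=cv2.resize(im[120:270,220:420],None,fx=2.2,fy=2.2,interpolation=cv2.INTER_CUBIC)
b=cv2.resize(s[110:230,270:370],None,fx=2.75,fy=2.75,interpolation=cv2.INTER_CUBIC)
cv2.imwrite("pics/w5.png",np.hstack([a,b]))
```

```text
time_s 29.7
joints [6.9471, 16.3, -12.842, -0.0455, -60.7452, 95.8678]
tcp_pos [0.5934, -0.1207, 0.1723]
eef_rot [-179.972, -0.1163, 12.7926]
contact_force [0.826, 0.2403, 0.1418]
gripper_width 0.0121
gripper_force 29.9985
tip exp [322.3 208.8] hole exp [322.5 204.9]
```

View pics/w5.png

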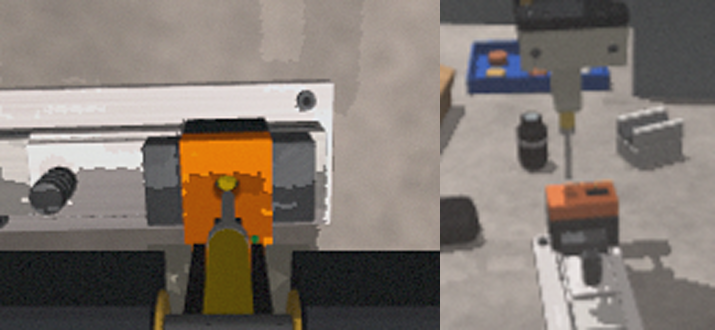

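The crop shows the orange face up and clamped between both jaws, with the stylus upright just above the hole. The hole is at crop (227,183), full-image px (323,203), and the tip is almost on it. I'll check the remaining offset numerically.

Run:
```python
from h import *
w=cap("wrist"); im=w["image"]; h=cv2.cvtColor(im,cv2.COLOR_BGR2HSV)
for v in range(194,216): print(v," ".join("%3d/%3d/%3d"%tuple(h[v,u]) for u in range(316,332)))
```

```text
194  15/244/228  16/244/227  15/244/229  16/244/228  16/244/229  15/244/228  16/244/230  16/244/228  16/244/228  16/244/230  16/244/229  16/244/230  15/244/229  16/244/231  16/244/230  15/244/228
195  15/244/229  15/244/227  16/244/230  15/244/229  16/244/230  15/244/229  15/244/229  16/244/229  16/244/230  16/244/229  15/244/228  15/244/228  15/244/229  16/244/229  16/244/228  15/244/230
196  15/244/229  15/244/230  15/244/228  16/244/230  16/244/230  16/244/231  16/244/229  16/244/229  16/244/230  15/244/229  15/244/229  15/244/230  16/244/230  15/244/229  16/244/230  16/244/228
197  16/244/230  16/244/231  15/244/231  15/244/229  15/244/231  15/244/231  15/244/230  15/244/230  15/244/230  16/244/230  16/244/230  15/244/229  15/244/224  15/244/231  16/244/232  16/244/230
198  16/244/230  15/244/224  15/244/228  15/244/228  15/244/227  15/244/227  15/244/226  15/244/230  14/244/228  16/244/232  15/244/231  15/244/222  14/239/158  15/244/230  15/244/227  15/244/225
199  14/243/219  13/236/134  13/237/138  13/236/135  14/236/133  14/234/124  15/237/142  14/242/193  14/242/196  14/243/
[... 2511 characters left out ...]
/ 72  10/ 22/ 71  90/  4/ 66  12/ 19/ 66  10/152/114  14/245/174  14/240/169  14/240/170  14/240/168  13/240/165
213  14/240/169  13/240/169  14/240/171  14/244/169  11/174/136 109/ 30/ 68   8/ 14/ 73 170/ 11/ 69   0/  4/ 65   5/ 22/ 70  10/148/119  14/246/177  13/240/169  13/240/170  13/240/171  13/240/168
214  13/240/168  13/240/168  14/240/169  13/244/163  12/193/135 116/ 25/ 70  30/ 11/ 69 165/ 15/ 67 150/  4/ 67  15/  7/ 70  10/133/113  14/246/175  13/242/171  14/240/168  14/240/170  13/240/171
215  14/240/168  14/240/171  13/240/169  14/244/167  12/179/137 105/ 28/ 73 135/ 15/ 68 160/ 11/ 69   0/  8/ 68  75/  8/ 63   8/100/ 97  14/246/177  13/242/171  14/240/171  14/240/170  14/240/171
```

Run:
```python
from h import *
w=cap("wrist"); T=pose(); z=T[2,3]-.0705
P1=onz(w,323.1,209.2,z); P2=onz(w,322.8,203.7,.076); print(P1.round(4),P2.round(4),T[:3,3].round(4),"diff tool",((P2-P1)@T[:3,:3]/.15).round(4), ((P2-P1)@T[:3,:3]).round(4))
```

```text
[ 0.5929 -0.1214  0.1013] [ 0.5899 -0.1217  0.076 ] [ 0.5929 -0.1208  0.1718] diff tool [-0.02   -0.0022  0.1684] [-0.003  -0.0003  0.0253]
```

{"fn": "play_rows", "kwargs": {"rows": [{"slide": [-0.015,-0.002,0],"delta_rot": [0,0,0],"fingers": -1},{"slide": [0,0,0.04],"delta_rot": [0,0,0],"fingers": -1},{"slide": [0,0,0.04],"delta_rot": [0,0,0],"fingers": -1},{"slide": [0,0,0.02],"delta_rot": [0,0,0],"fingers": -1},{"slide": [0,0,0.02],"delta_rot": [0,0,0],"fingers": -1},{"slide": [0,0,0],"delta_rot": [0,0,0],"fingers": -1},{"slide": [0,0,0],"delta_rot": [0,0,0],"fingers": -1}]}}

```text
time_s: 30.78
tcp_pos: [0.5902, -0.1212, 0.1527]
eef_rot: [-179.9, -0.0, 12.7]
contact_force: [0.4, 0.0, -0.1]
gripper_width: 0.0122
gripper_force: 30.0
```

Run:
```python
from h import *
st(); w=cap("wrist"); h=cv2.cvtColor(w["image"],cv2.COLOR_BGR2HSV)
T=pose(); print("hole exp",np.round(proj(w,[.5907,-.1215,.086]),1))
v0=int(proj(w,[.5907,-.1215,.086])[1])
for v in range(v0-9,v0+8): print(v," ".join("%3d/%3d/%3d"%tuple(h[v,u]) for u in range(315,332)))
```

```text
time_s 30.775
joints [6.9143, 17.0703, -14.5337, -0.0844, -58.3934, 95.8718]
tcp_pos [0.5902, -0.1212, 0.1527]
eef_rot [-179.9288, -0.0099, 12.7418]
contact_force [0.4083, 0.025, -0.0727]
gripper_width 0.0122
gripper_force 29.9985
hole exp [322.9 209.7]
200  15/244/228  15/244/226  15/244/226  15/244/228  15/244/226  13/236/132  13/236/134  13/236/136  13/231/140  13/236/137  14/240/166  15/244/227  15/244/228  15/244/226  15/244/226  15/244/227  15/243/220
201  13/237/138  13/237/139  12/236/135  13/239/164  14/243/219  13/237/138  14/237/140  13/236/137  14/237/139  13/237/138  13/237/139  13/237/139  13/236/136  13/236/137  14/236/134  12/236/135  13/236/136
202  14/237/143  13/237/143  13/237/142  13/237/140  13/236/135  15/236/133  15/236/134  16/235/127  17/235/126  15/234/124  15/236/132  14/236/136  13/237/143  13/237/142  14/237/142  14/237/142  13/237/142
203  14/237/142  13/237/143  12/237/140  13/236/137  15/235/129  21/236/136  23/237/140  25/237/145  25/237/142  24/237/141  23/236/135  22/236/134  15/235/125  12/236/135  13/237/142  14/238/148  13/237/144
204  13/237/14
[... 1989 characters left out ...]
/ 68  11/129/ 83  13/240/118  13/236/132  12/237/138  13/237/144  14/237/141
214  13/240/169  14/240/174  14/239/164  13/235/129  12/240/118  12/166/ 97   0/  0/ 64   8/ 15/ 70   6/ 18/ 71  10/ 11/ 67   6/ 18/ 71  11/126/ 95  13/242/135  13/237/139  13/237/141  12/237/143  13/237/142
215  14/240/171  14/240/167  14/239/163  13/237/141  14/242/139  10/158/110  70/ 11/ 68   8/ 14/ 71  30/  8/ 65   6/ 19/ 68  75/  8/ 66   6/ 80/ 86  13/244/142  14/239/146  13/237/144  13/237/141  13/237/145
216  14/240/170  13/239/164  14/238/146  14/238/147  14/243/145  12/173/115 100/ 22/ 69  60/  8/ 67 150/  8/ 66  15/ 23/ 67 150/  4/ 66   7/ 84/ 88  13/245/147  14/239/144  13/237/142  13/237/145  14/237/143
```

The stylus is inside the mouth, centred on the button to well under 1 mm, with no contact force. I'll descend to the button.

{"fn": "play_rows", "kwargs": {"rows": [{"slide": [0,0,0.015],"delta_rot": [0,0,0],"fingers": -1},{"slide": [0,0,0.015],"delta_rot": [0,0,0],"fingers": -1},{"slide": [0,0,0],"delta_rot": [0,0,0],"fingers": -1},{"slide": [0,0,0],"delta_rot": [0,0,0],"fingers": -1}], "squeeze": 40}}

```text
time_s: 31.32
tcp_pos: [0.5901, -0.1211, 0.148]
eef_rot: [-179.9, 0.0, 12.7]
contact_force: [-0.4, -0.2, -0.3]
gripper_width: 0.0123
gripper_force: 40.0
```

{"fn": "play_rows", "kwargs": {"rows": [{"slide": [0,0,0.007],"delta_rot": [0,0,0],"fingers": -1},{"slide": [0,0,0],"delta_rot": [0,0,0],"fingers": -1}]}}

```text
time_s: 31.58
tcp_pos: [0.5902, -0.1211, 0.1471]
eef_rot: [-179.9, -0.0, 12.7]
contact_force: [0.1, -0.2, 0.5]
gripper_width: 0.0119
gripper_force: 40.0
```

{"fn": "play_rows", "kwargs": {"rows": [{"slide": [0,0,0.007],"delta_rot": [0,0,0],"fingers": -1},{"slide": [0,0,0],"delta_rot": [0,0,0],"fingers": -1}]}}

```text
time_s: 31.82
tcp_pos: [0.5902, -0.1211, 0.1461]
eef_rot: [-179.9, -0.0, 12.7]
contact_force: [-1.0, 0.3, 1.4]
gripper_width: 0.0121
gripper_force: 40.0
```

{"fn": "play_rows", "kwargs": {"rows": [{"slide": [0,0,0.007],"delta_rot": [0,0,0],"fingers": -1},{"slide": [0,0,0],"delta_rot": [0,0,0],"fingers": -1}]}}

```text
time_s: 32.08
tcp_pos: [0.5902, -0.1212, 0.145]
eef_rot: [-179.9, -0.0, 12.7]
contact_force: [0.1, 1.1, 2.9]
gripper_width: 0.0125
gripper_force: 40.0
```

{"fn": "play_rows", "kwargs": {"rows": [{"slide": [0,0,0.007],"delta_rot": [0,0,0],"fingers": -1},{"slide": [0,0,0],"delta_rot": [0,0,0],"fingers": -1},{"slide": [0,0,0],"delta_rot": [0,0,0],"fingers": -1}]}}

```text
time_s: 32.45
tcp_pos: [0.5902, -0.1212, 0.144]
eef_rot: [-179.9, -0.0, 12.7]
contact_force: [-0.2, -0.1, 3.8]
gripper_width: 0.0122
gripper_force: 40.0
```

{"fn": "play_rows", "kwargs": {"rows": [{"slide": [0,0,0.005],"delta_rot": [0,0,0],"fingers": -1},{"slide": [0,0,0],"delta_rot": [0,0,0],"fingers": -1},{"slide": [0,0,0],"delta_rot": [0,0,0],"fingers": -1}]}}

```text
time_s: 32.83
tcp_pos: [0.5902, -0.1212, 0.1433]
eef_rot: [-179.9, -0.0, 12.7]
contact_force: [0.3, 0.3, 4.9]
gripper_width: 0.0126
gripper_force: 40.0
```

{"fn": "play_rows", "kwargs": {"rows": [{"slide": [0,0,0.004],"delta_rot": [0,0,0],"fingers": -1},{"slide": [0,0,0],"delta_rot": [0,0,0],"fingers": -1},{"slide": [0,0,0],"delta_rot": [0,0,0],"fingers": -1}]}}

```text
time_s: 33.2
tcp_pos: [0.5904, -0.1212, 0.1432]
eef_rot: [-179.9, -0.0, 12.7]
contact_force: [-1.0, 0.7, 8.8]
gripper_width: 0.0123
gripper_force: 40.0
```

The position has stopped (0.1433 → 0.1432) while force rose to 8.8 N, so the button is bottomed gently. One hold check, then I hand in.

{"fn": "play_rows", "kwargs": {"rows": [{"slide": [0,0,0],"delta_rot": [0,0,0],"fingers": -1},{"slide": [0,0,0],"delta_rot": [0,0,0],"fingers": -1}]}}

```text
time_s: 33.45
tcp_pos: [0.5904, -0.1212, 0.1432]
eef_rot: [-179.9, -0.0, 12.8]
contact_force: [-1.1, 0.3, 8.2]
gripper_width: 0.012
gripper_force: 40.0
```

Run:
```python
from h import *
st()
if 6<r.get_state()["contact_force"][2]<14: print(r.close_job())
```

```text
time_s 33.45
joints [6.9166, 17.5596, -15.2098, -0.0653, -57.1909, 95.8709]
tcp_pos [0.5904, -0.1212, 0.1432]
eef_rot [-179.9494, -0.045, 12.752]
contact_force [-1.0749, 0.3185, 8.1758]
gripper_width 0.012
gripper_force 39.9971
the job is handed in; nothing more can be done
None
```

I handed the job in at 33.5 s: the transmitter is clamped orange face up with the jaw snug, and the stylus, still gripped, holds the button fully down at about 8 N; the hand-in returned no verdict.

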